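Set the click-wheels and press open the toy-locker lock

TASK

The lid of the toy bench's locker is held by a child-proof lock with two coloured click-wheels. With a fingertip, flick the edge of each wheel, click by click, until its yellow field sits on top in line with the yellow triangle beside it; then press the white button between the wheels all the way down and let go, so that the lid springs ajar by itself. Nothing is to be pinched or lifted: keep off the lid, and leave the toys standing as they are.

Things in the scene. Friction and masses are not known exactly. Their poses are not given: they have to be found in the camera images.
- toybox: Low storage locker of teal painted plywood, fixed to the bench, 340 (x) x 380 (y) x 90 high; origin at the centre of its underside on the bench top, z up, -x is its front (robot side). Its fixed front strip, the deck (x -170 to -80), carries the lock; the cream lid with a painted rainbow covers the rest, level with the deck
- lock_case: dark grey case of the lock, 70 (x) x 150 (y) x 24 high, fixed on the locker's deck with its axes along the locker's; origin at the centre of its underside, 90 above the bench (case top 114 above the bench). A wheel stands out of its top at y = +50 and at y = -50, the push button at y = 0. Flat yellow triangles on its top point at the wheels
- left_top (a point): fixed point: crest of the left (+y) wheel's rim, above its axle, 128 above the bench, 14 above the case. The wheel is a disc with a grippy silicone rim, 60 in diameter, 18 wide, its axle along the locker's y axis, 30 below this point. A closed fingertip laid on the crest with 5 to 10 N and drawn 20 to 25 mm along the locker's x axis turns it one click. Axes as the locker's
- right_top (a point): the same for the right (-y) wheel
- wheel_left (a joint): angle of the left wheel (rad), endless; 0 (or any whole turn) = yellow on top. Grows when the top of the rim is stroked towards the locker's +x (to the lid). 7 rests, 2*pi/7 = 0.898 apart (27 mm of rim); a spring ball pulls it to the nearest, so past half a click it goes on by itself. On top at 0, 1, .. 6 clicks: yellow, green, blue, violet, white, red, black. 2 to 3 N along the rim turns it
- wheel_right (a joint): the same for the right wheel (same sign, same order of fields)
- left_yellow (a point): middle of the left wheel's yellow field, on the rim; turns with the wheel. Its z axis points out of the wheel: straight up when the yellow field is on top
- right_yellow (a point): the same on the right wheel
- button_top (a point): centre of the top face of the white round push button, 28 in diameter, standing 10 above the case (124 above the bench) in an aluminium collar; moves with it
- button (a joint): button travel (m): 0 = out, 0.006 = fully down (about 5 N), springs back. Unless both wheels have yellow on top it is blocked after about 1 mm. From about 4 mm it has drawn back the steel bolt that holds the lid's front edge
- lid: cream lid, 236 (x) x 380 (y) x 12 thick, hinged at its far edge; origin in the middle of its front edge at half thickness, 47 behind the button's centre, 84 above the bench when shut and bolted. Freed, it springs up by itself until this point is about 108 above the bench and stays there
- sorting_cube: bystander: purple plastic shape-sorting cube, 110 each way; origin at the centre of its underside
- toy_pot: bystander: aluminium toy pot with lid and black knob, 106 in diameter (138 over its two handles), 88 high; origin at the centre of its underside
- ring_stack: bystander: three silicone rings on a wooden post and base, 88 in diameter, 110 high; origin at the centre of its underside
- toy_hammer: bystander: wooden toy hammer with red bands, lying, 140 long, head 72 wide, 36 high; origin on the bench under the middle of its length

How it is judged:
On the way, in this order (a step that is already met when the one before it is completed fails the run):
1. both wheels have their yellow field on top, the lid still shut (angle between each of left_yellow, right_yellow's own z axis and vertical below 0.15 rad and z of lid in the frame of toybox below 0.09 m), for 0.2 s.
2. the button is pressed down with the wheels so set (angle between each of left_yellow, right_yellow's own z axis and vertical below 0.15 rad and value of joint button above 0.004 m), for 0.05 s.
At the end, for the whole second after the job is handed in: both yellow fields on top within 0.15 rad (half a click is 0.45), the button out again (within 1.5 mm), the lid sprung ajar to its own rest (front edge 15 to 32 mm up), every toy upright within 20 mm of where it stood (angle between each of left_yellow, right_yellow, sorting_cube, toy_pot, ring_stack, toy_hammer's own z axis and vertical below 0.15 rad and z of lid in the frame of toybox between 0.099 and 0.116 m and value of joint button below 0.0015 m and distance of each of sorting_cube, toy_pot, ring_stack, toy_hammer from where it was at the start of the episode below 0.02 m); the robot touches nothing.
It fails at once if a toy is moved more than 20 mm, lifted or tipped (distance of any of sorting_cube, toy_pot, ring_stack, toy_hammer from where it was at the start of the episode above 0.02 m or angle between any of sorting_cube, toy_pot, ring_stack, toy_hammer's own z axis and vertical above 0.15 rad).
It fails at once if the lid is touched with more than 2 N, or lifted beyond where its spring takes it (z of lid in the frame of toybox above 0.122 m or contact force between any of the fingers, the arm and lid above 2 N).
It fails at once if a wheel is taken between the fingers: the grasp point comes within 11 mm of its crest (distance between the grasp point and left_top below 0.011 m or distance between the grasp point and right_top below 0.011 m).
It also fails if it takes over 54 s, if anything falls off the work surface, if the arm or the gripper's body presses on something with over 40 N, if the wrist force passes 120 N, or if a joint passes its speed limit or range.

ROBOT

A 7-joint arm with a two-finger parallel gripper is mounted at the origin on the work surface. World frame = base frame: x ahead of the robot, y to its left, z up, the work surface at z = 0. Lengths are in m, angles in rad, forces in N, time in s.
With the tool pointing down it reaches from about 0.425 to 0.925 m from the base axis. Payload 6.8 kg.
Tool frame: the origin (TCP) lies on the centre line of the jaws, within the pads' length; the fingertips stand 11 mm ahead of it and the grasp point (between the pads) lies 8 mm behind it; z points along the fingers, y is the direction in which the jaws open and shut (so a half turn about z gives the same grasp; the last joint's range is limited). The gripper opens to 85 mm and grips with 20 to 120 N. Pads are 22 mm wide; open, the fingers measure 114 mm over their backs; the gripper's body (76 mm by 85 mm) begins 54 mm behind the grasp point. The pads swing forward as they close: fully open they stand 13 mm farther back than shut.
Start: joints at [1.167, 0.477, 0.022, 1.555, -0.011, 1.109, -0.083], TCP at [0.197, -0.646, 0.242] pointing down, gripper open.
Joint ranges: [-2.96, 2.96], [-0.34, 2.1], [-1.41, 1.46], [0.24, 2.44], [-1.37, 4.51], [0.17, 1.92], [-2.96, 2.96]. Speed limits (rad/s): [2.39, 2.39, 3.14, 3.14, 3.14, 3.14, 3.14].

INTERFACE

Orientations are given as a rotation vector (axis times angle).
In Python, from bench import r gives the robot as it stands.
- The arm moves only by the tool send_rows, never from a script. Its argument "deltas" is a list of rows, each a list of 7 numbers: the opening, from 0 (shut) to 1 (fully open), then the shift along the tool's x, y, z as a fraction of full scale, then the turn, a rotation vector about the tool's x, y, z as a fraction of full scale. In form: [[hand, x, y, z, ax, ay, az], ...]. A call has 1 to 20 rows; each row is the pose to reach, as a shift and turn from the pose commanded when the call began, along the tool's axes at that moment, turning the shorter way round; what a row does not reach only later rows make up. Full scale, the value 1, is 150 mm for a shift and 180 degrees for a turn. A row lasts 1/12 s, in which the tool goes at most 41.7 mm and 7.16 degrees, less where a joint would pass 70% of its speed; a pose out of reach is approached as far as the arm can. A call with a number of a shift or a turn outside -1 to 1 is refused whole. A call with a gripper value outside its range is refused whole. The fingers move at their own pace and stop on an object; "squeeze" is the grip in N (left out, the last holds). Time passes only in rows, so rows that repeat a pose let the fingers close. It gives the time, the measured TCP pose, the force and the opening at its end, in the units of the state.
- r.get_obs(): the state, without advancing time (a new reading comes with each control period).
- r.grab_frame(name): name is "scene" or "top" or "wrist"; returns a dict with "pixels" (400x640x3 uint8, red, green, blue), "camera_matrix" (3x3 intrinsics, pixels), "dist_coeffs" ([k1, k2, p1, p2, k3] as OpenCV has them; the pictures are not rectified), "rvec" (rotation vector, rad) and "tvec" (3), from world to camera coordinates, as OpenCV has them. Camera axes: x right, y down, z forward; pixel columns grow to the right and rows downward; lengths in m; the calibration is good to about 2 mm. A picture is of the moment at which its call begins. There is no depth.
- r.hand_in(): hands the job in, once; it reports no verdict.
The state is a dict: "clock": time; "joints": joint angles; "qvel": joint speeds; "tau": joint torques, N m; "tcp_pos": TCP position; "orientation": TCP orientation; "contact_force": force on the tool from outside, world axes, zero at the start; "moment": the same for the moment, N m; "grip_width": finger opening in m.
Only numpy, scipy, OpenCV 4.12 (cv2) and the standard library are available. Lean on these libraries where they do the work, as an engineer would, in place of code of your own. Each camera call takes 0.05 s, during which the arm holds its last target. There are 200 camera calls.

## Working session

There is one attempt and no reset: what is moved stays moved. The work goes in short steps, Python scripts to look and compute and a tool call to move; the robot and the scene stay as the last step left them, time stands still between calls to the robot, and variables do not carry over. Pictures are saved under pics/ and viewed, about 8 in all and at most 12, crops included, and the job is handed in when it is done.

Besides the shell and the picture viewer there is one more tool, called as a command line: name --pt "numbers of a row" for each row, then --argument value for the rest. send_rows: Moves the arm, as the interface text tells. Shift numbers are shares of 150 mm and turn numbers shares of 180 degrees, none past 1 either way. Its arguments: {"type":"object","properties":{"deltas":{"type":"array","items":{"type":"array","items":{"type":"number"}}},"squeeze":{"type":"number"}},"required":["deltas"]}

```bash
mkdir -p pics; cat > h.py <<'E'
import numpy as np, cv2
from bench import r
def snap(n,f):
    d=r.grab_frame(n); cv2.imwrite(f'pics/{f}.png',d['pixels'][:,:,::-1]); np.savez(f'pics/{f}.npz',**d); return d
def ray(d,px,z):
    K=np.array(d['camera_matrix']);D=np.array(d['dist_coeffs'])
    R=cv2.Rodrigues(np.array(d['rvec'],float))[0];t=np.array(d['tvec'],float).ravel()
    u=cv2.undistortPoints(np.array([[px]],float),K,D).ravel()
    c=-R.T@t; v=R.T@np.array([u[0],u[1],1]); return c+v*(z-c[2])/v[2]
def proj(d,P):
    return cv2.projectPoints(np.array(P,float).reshape(-1,3),np.array(d['rvec'],float),np.array(d['tvec'],float),np.array(d['camera_matrix']),np.array(d['dist_coeffs']))[0].reshape(-1,2)
def crop(f,x0,y0,x1,y1,s,o):
    im=cv2.imread(f'pics/{f}.png')[y0:y1,x0:x1]; cv2.imwrite(f'pics/{o}.png',cv2.resize(im,None,fx=s,fy=s,interpolation=cv2.INTER_CUBIC))
E
python3 - <<'E'
from h import *
print(r.get_obs())
for n in('top','scene'):
    d=snap(n,n+'0');R=cv2.Rodrigues(np.array(d['rvec'],float))[0];print(n,-R.T@np.array(d['tvec']).ravel())
a=cv2.imread('pics/top0.png');b=cv2.imread('pics/scene0.png')
E
```

```text
{'clock': 0.0, 'joints': array([ 1.1669049 ,  0.47782265,  0.02230185,  1.55643955, -0.0114842 ,
        1.10933457, -0.0831083 ]), 'qvel': array([-0.0011692 , -0.00037057, -0.00052098,  0.00059242,  0.00022091,
       -0.00155466,  0.0011246 ]), 'tau': array([ 3.71720298e-04, -5.96434486e+01,  1.60819173e+00, -2.81191188e+01,
        1.24857546e-02,  9.49236477e-03, -3.96262266e-06]), 'tcp_pos': array([ 0.19659639, -0.64513037,  0.24131489]), 'orientation': array([-3.10547368e+00, -4.62750399e-01,  6.46111768e-04]), 'contact_force': array([ 0.30582235, -0.5656761 , -0.20102285]), 'moment': array([ 0.0202172 , -0.04294262,  0.01546857]), 'grip_width': 0.08545480846379282}
top [0.39413312 0.01020008 1.10609546]
scene [ 1.17514811 -0.39358009  0.74873527]
```

View pics/top0.png

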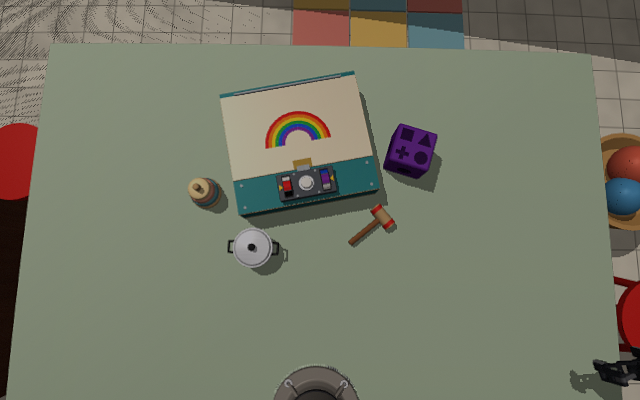

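View pics/scene0.png

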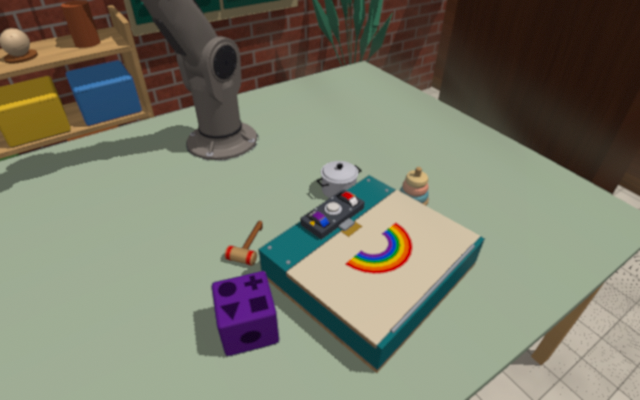

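The top view shows the lock at about (307,183), the left wheel with red at (288,186) and the right with violet at (325,178). The toys stand clear of it. I'll enlarge the lock in both views.

```bash
python3 - <<'E'
from h import *
crop('top0',265,155,355,215,8,'a')
crop('scene0',290,170,380,245,8,'b')
a=cv2.imread('pics/a.png');b=cv2.imread('pics/b.png')
s=np.hstack([a,b[:480]]);cv2.imwrite('pics/ab.png',cv2.resize(np.vstack([a[:, :],b[:480]]),None,fx=.62*1,fy=.62))
cv2.imwrite('pics/a.png',a)
E
```

```text
(no output)
```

View pics/a.png

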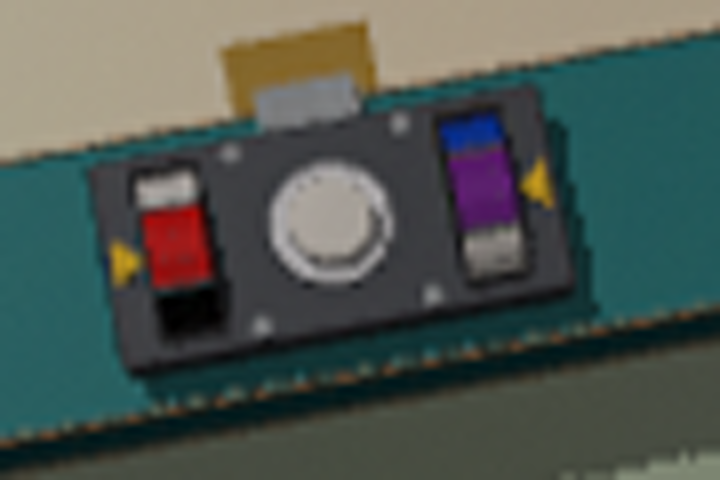

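View pics/b.png

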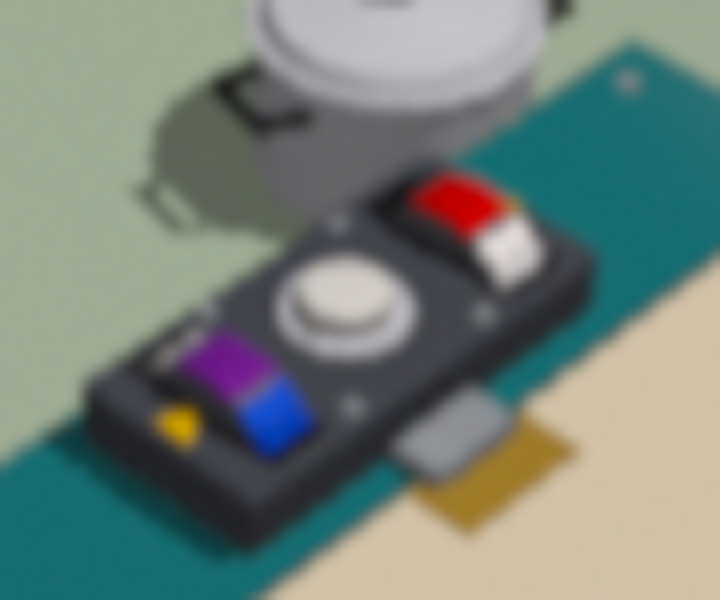

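```bash
cat >> h.py <<'E'
def L(f): return np.load(f'pics/{f}.npz')
E
python3 - <<'E'
from h import *
t=L('top0');s=L('scene0')
f=lambda u,v,x0,y0:((u+.5)/8-.5+x0,(v+.5)/8-.5+y0)
A=lambda u,v:f(u,v,265,155); B=lambda u,v:f(u,v,290,170)
print('btn',ray(t,A(330,215),.124),ray(s,B(348,290),.124))
print('Lred',ray(t,A(178,248),.127),ray(s,B(460,205),.127))
print('Rvio',ray(t,A(485,192),.127),ray(s,B(232,362),.127))
# case top corners
print('case top');C=[]
for p in [(90,168),(538,85),(577,292),(132,375)]: q=ray(t,A(*p),.114);C.append(q);print(q)
C=np.array(C);print('ctr',C.mean(0), [np.linalg.norm(C[i]-C[i-1]) for i in range(4)])
# toybox front edge (z=.09)  : corners in top0 approx
e=C[1]-C[0]; print('yaw',np.degrees(np.arctan2(e[0],-e[1])));e=C[2]-C[3]; print('yaw',np.degrees(np.arctan2(e[0],-e[1])))
a,b=ray(t,(238,215),.09),ray(t,(379.5,189.5),.09);print(a,b,np.linalg.norm(a-b),np.degrees(np.arctan2((b-a)[0],-(b-a)[1])))
for n,p,z in [('pot',(252,247),.088),('hamhead',(383,217),.036),('hamtail',(351,242),.02),('stack',(198,188),.11),('cube',(412,142),.11)]: print(n,ray(t,p,z))
E
```

```text
btn [0.5980164  0.03642226 0.124     ] [0.59984996 0.03392332 0.124     ]
Lred [0.58570029 0.08462804 0.127     ] [0.58956621 0.08172902 0.127     ]
Rvio [ 0.60588743 -0.01313838  0.127     ] [ 0.6098026  -0.01298289  0.127     ]
case top
[0.61415595 0.11500468 0.114     ]
[ 0.64473384 -0.03022233  0.114     ]
[ 0.57628633 -0.04367804  0.114     ]
[0.54638579 0.09915151 0.114     ]
ctr [0.59539048 0.03506396 0.114     ] [np.float64(0.06959969136388887), np.float64(0.14841121990956302), np.float64(0.06975756328717096), np.float64(0.14592573992834038)]
yaw 11.890089009054794
yaw 11.823788482802579
[0.51192855 0.21306668 0.09      ] [ 0.58714817 -0.15864516  0.09      ] 0.3792462058625318 11.439892316449306
pot [0.42932131 0.17309884 0.088     ]
hamhead [ 0.52024268 -0.17686403  0.036     ]
hamtail [ 0.45061138 -0.09009351  0.02      ]
stack [0.57819268 0.31678909 0.11      ]
cube [ 0.71360234 -0.24298623  0.11      ]
```

send_rows --pt "0 0.05 -0.05 0 0 0 0.01" --pt "0 0.15 -0.15 0 0 0 0.02" --pt "0 0.3 -0.3 0 0 0 0.03" --pt "0 0.45 -0.45 0 0 0 0.03" --pt "0 0.6 -0.6 0 0 0 0.03" --pt "0 0.75 -0.75 0 0 0 0.03" --pt "0 0.9 -0.9 0 0 0 0.03" --pt "0 1 -1 0 0 0 0.03" --squeeze 40

```text
clock: 0.77
tcp_pos: [0.298, -0.4553, 0.2419]
orientation: [-3.124, -0.32, -0.0]
contact_force: [0.6, -0.2, 0.6]
grip_width: -0.0
```

send_rows --pt "0 0.1 -0.1 0 0 0 0" --pt "0 0.25 -0.25 0 0 0 0" --pt "0 0.4 -0.4 0 0 0 0" --pt "0 0.55 -0.6 0 0 0 0" --pt "0 0.7 -0.8 0 0 0 0" --pt "0 0.87 -1 0 0 0 0"

```text
clock: 1.27
tcp_pos: [0.3941, -0.2839, 0.2421]
orientation: [-3.126, -0.314, 0.001]
contact_force: [0.6, 0.1, -0.6]
grip_width: -0.0002
```

send_rows --pt "0 0.15 -0.17 0 0 0 0" --pt "0 0.3 -0.34 0 0 0 0" --pt "0 0.45 -0.5 0 0 0 0" --pt "0 0.6 -0.68 0 0 0 0" --pt "0 0.75 -0.85 0 0 0 0" --pt "0 0.87 -1 0 0 0 0"

```text
clock: 1.77
tcp_pos: [0.493, -0.1099, 0.2422]
orientation: [-3.125, -0.318, -0.0]
contact_force: [-0.5, -0.3, -0.2]
grip_width: -0.0005
```

send_rows --pt "0 0.15 -0.17 0 0 0 0" --pt "0 0.3 -0.34 0 0 0 0" --pt "0 0.4 -0.5 0 0 0 0" --pt "0 0.5 -0.65 0 0 0 0" --pt "0 0.6 -0.75 0 0 0 0" --pt "0 0.6 -0.75 0 0 0 0" --pt "0 0.6 -0.75 0 0 0 0"

```text
clock: 2.35
tcp_pos: [0.5579, 0.0172, 0.2418]
orientation: [-3.125, -0.32, 0.001]
contact_force: [-0.2, -0.8, -0.0]
grip_width: -0.0002
```

```bash
python3 - <<'E'
from h import *
o=r.get_obs();print(o['tcp_pos'],o['orientation'],o['clock'])
w=snap('wrist','w1')
for n,p in dict(btn=(.5985,.035,.124),L=(.5885,.084,.128),R=(.6085,-.014,.128)).items(): print(n,proj(w,p))
E
```

```text
[0.55785955 0.01718201 0.24182352] [-3.12478546e+00 -3.20036392e-01  1.28607241e-03] 2.35
btn [[308.63647596 143.50477425]]
L [[242.10049426 143.99166003]]
R [[374.96216168 144.22883488]]
```

View pics/w1.png

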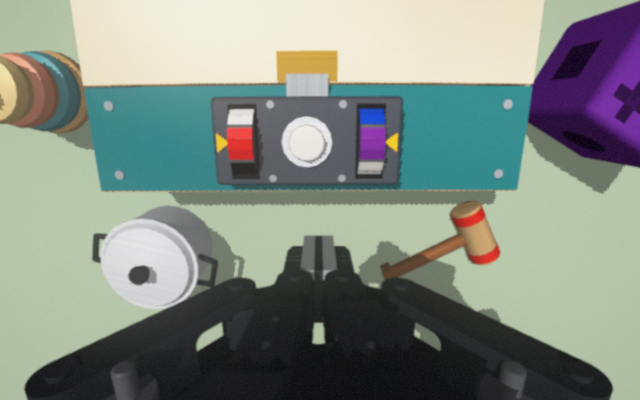

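The wrist view agrees with the estimate: button (307,142), wheel crests (241,142) and (373,142), case edges square to the picture. The left wheel is red, so it needs +2 clicks (towards the lid). The right is violet, so it needs −3.

send_rows --pt "0 0.05 -0.1 0 0 0 0" --pt "0 0.12 -0.25 0.1 0 0 0" --pt "0 0.22 -0.4 0.2 0 0 0" --pt "0 0.22 -0.4 0.35 0 0 0" --pt "0 0.22 -0.4 0.5 0 0 0" --pt "0 0.22 -0.4 0.6 0 0 0" --pt "0 0.22 -0.4 0.65 0 0 0" --pt "0 0.22 -0.4 0.65 0 0 0" --pt "0 0.22 -0.4 0.65 0 0 0"

```text
clock: 3.15
tcp_pos: [0.5782, 0.0803, 0.1451]
orientation: [3.125, 0.314, -0.0]
contact_force: [0.9, 0.1, 0.0]
grip_width: 0.0003
```

send_rows --pt "0 0 0 0.01 0 0 0" --pt "0 0 0 0.02 0 0 0" --pt "0 0 0 0.03 0 0 0" --pt "0 0 0 0.035 0 0 0" --pt "0 0 0 0.035 0 0 0" --pt "0 0 0 0.035 0 0 0"

```text
clock: 3.65
tcp_pos: [0.5782, 0.0813, 0.1397]
orientation: [3.126, 0.316, 0.0]
contact_force: [-0.8, -0.3, -0.9]
grip_width: 0.0
```

send_rows --pt "0 0 -0.01 0.005 0 0 0" --pt "0 0 -0.01 0.01 0 0 0" --pt "0 0 -0.01 0.01 0 0 0" --pt "0 0 -0.01 0.01 0 0 0"

```text
clock: 3.98
tcp_pos: [0.5787, 0.0825, 0.139]
orientation: [3.125, 0.315, 0.003]
contact_force: [-0.3, -2.2, 5.1]
grip_width: -0.0
```

send_rows --pt "0 0 0 0.002 0 0 0" --pt "0 0.02 0 0.002 0 0 0" --pt "0 0.04 0 0.002 0 0 0" --pt "0 0.06 0 0.002 0 0 0" --pt "0 0.08 0 0.002 0 0 0"

```text
clock: 4.4
tcp_pos: [0.5905, 0.0849, 0.139]
orientation: [3.125, 0.315, 0.003]
contact_force: [0.2, -2.3, 7.7]
grip_width: 0.0
```

send_rows --pt "0 0.02 0 0 0 0 0" --pt "0 0.04 0 0 0 0 0" --pt "0 0.06 0 0 0 0 0" --pt "0 0.07 0 0 0 0 0" --pt "0 0.07 0 0 0 0 0"

```text
clock: 4.82
tcp_pos: [0.6011, 0.0872, 0.1382]
orientation: [3.126, 0.316, 0.003]
contact_force: [2.5, -1.1, 3.5]
grip_width: 0.0002
```

send_rows --pt "0 0 0 -0.03 0 0 0" --pt "0 0 0 -0.06 0 0 0" --pt "0 -0.08 0 -0.06 0 0 0" --pt "0 -0.15 0 -0.06 0 0 0" --pt "0 -0.15 0 -0.06 0 0 0"

```text
clock: 5.23
tcp_pos: [0.5752, 0.0824, 0.1464]
orientation: [3.125, 0.317, -0.005]
contact_force: [-1.3, -0.5, -0.1]
grip_width: 0.0002
```

```bash
python3 - <<'E'
from h import *
o=r.get_obs();print(o['tcp_pos'],o['contact_force'])
snap('wrist','w2');snap('scene','s2')
crop('s2',290,170,380,245,8,'s2c');a=cv2.imread('pics/s2c.png');b=cv2.imread('pics/w2.png')
cv2.imwrite('pics/m2.png',np.hstack([cv2.resize(b,(480,300)),cv2.resize(a,(320,267))[:300]] if 0 else [cv2.resize(b,(448,280)),cv2.resize(a,(336,280))]))
E
```

```text
[0.5751631  0.0823866  0.14637169] [-1.27105288 -0.45445313 -0.09190101]
```

View pics/m2.png

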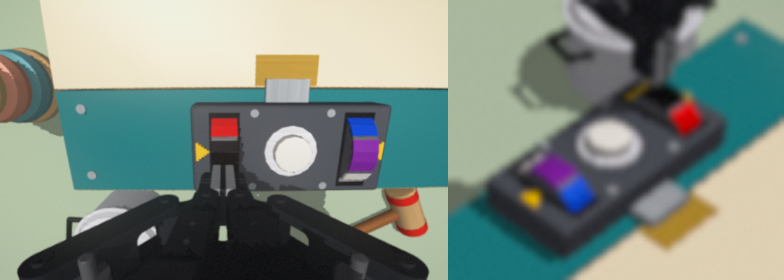

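One click was made: the left wheel now shows black on top at (224,155), with red moved towards the lid. I'll repeat the stroke.

send_rows --pt "0 0.01 0 0.03 0 0 0" --pt "0 0.01 0 0.05 0 0 0" --pt "0 0.01 0 0.06 0 0 0" --pt "0 0.01 0 0.06 0 0 0"

```text
clock: 5.67
tcp_pos: [0.5812, 0.0835, 0.139]
orientation: [-3.125, -0.316, -0.005]
contact_force: [-0.0, -0.8, 8.8]
grip_width: 0.0001
```

send_rows --pt "0 0.02 0 0 0 0 0" --pt "0 0.04 0 0 0 0 0" --pt "0 0.06 0 0 0 0 0" --pt "0 0.08 0 0 0 0 0" --pt "0 0.1 0 0 0 0 0" --pt "0 0.12 0 0 0 0 0" --pt "0 0.14 0 0 0 0 0" --pt "0 0.14 0 0 0 0 0"

```text
clock: 6.33
tcp_pos: [0.6015, 0.0878, 0.138]
orientation: [-3.125, -0.316, -0.004]
contact_force: [2.3, 0.1, 4.6]
grip_width: 0.0001
```

send_rows --pt "0 0 0 -0.03 0 0 0" --pt "0 0 0 -0.08 0 0 0" --pt "0 -0.05 0 -0.2 0 0 0" --pt "0 -0.1 0.1 -0.2 0 0 0" --pt "0 -0.1 0.3 -0.2 0 0 0" --pt "0 -0.1 0.3 -0.2 0 0 0"

```text
clock: 6.83
tcp_pos: [0.5944, 0.0334, 0.168]
orientation: [3.122, 0.306, -0.001]
contact_force: [-0.5, -2.7, 0.2]
grip_width: -0.0004
```

```bash
python3 - <<'E'
from h import *
o=r.get_obs();print(o['tcp_pos'],o['orientation'],o['contact_force'])
snap('wrist','w3');crop('w3',100,60,600,280,1.6,'w3c')
E
```

```text
[0.59443153 0.0334374  0.16802486] [ 3.12247803e+00  3.05721875e-01 -1.21567052e-03] [-0.45470053 -2.71093648  0.22854073]
```

View pics/w3c.png

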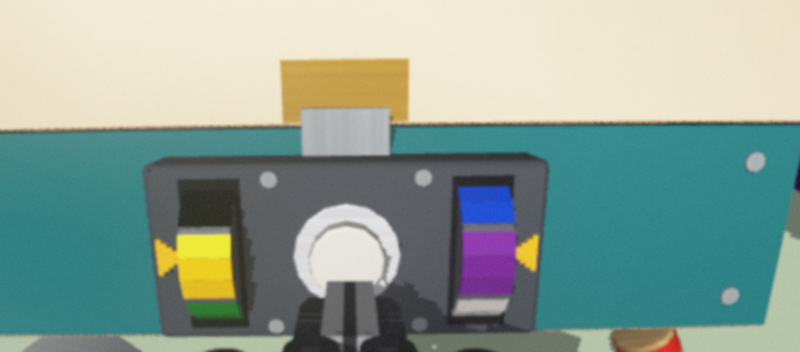

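Left wheel: yellow on top, in line with its triangle (crop 205,260). Next is the right wheel, three strokes towards the robot.

send_rows --pt "0 0.05 0.15 0 0 0 0" --pt "0 0.1 0.32 0 0 0 0" --pt "0 0.11 0.32 0.08 0 0 0" --pt "0 0.11 0.32 0.15 0 0 0" --pt "0 0.11 0.32 0.18 0 0 0" --pt "0 0.11 0.32 0.19 0 0 0" --pt "0 0.11 0.32 0.2 0 0 0" --pt "0 0.11 0.32 0.2 0 0 0"

```text
clock: 7.55
tcp_pos: [0.6201, -0.0024, 0.1382]
orientation: [-3.125, -0.318, -0.001]
contact_force: [-0.8, 0.5, 1.8]
grip_width: 0.0001
```

send_rows --pt "0 0 0 -0.05 0 0 0" --pt "0 0.01 0.055 -0.05 0 0 0" --pt "0 0.01 0.055 -0.02 0 0 0" --pt "0 0.01 0.055 0.003 0 0 0" --pt "0 0.01 0.055 0.003 0 0 0" --pt "0 0.01 0.055 0.003 0 0 0"

```text
clock: 8.05
tcp_pos: [0.624, -0.0122, 0.1376]
orientation: [3.125, 0.315, 0.003]
contact_force: [2.0, -2.4, 3.0]
grip_width: -0.0001
```

send_rows --pt "0 -0.02 0 0 0 0 0" --pt "0 -0.04 0 0 0 0 0" --pt "0 -0.06 0 0 0 0 0" --pt "0 -0.08 0 0 0 0 0"

```text
clock: 8.38
tcp_pos: [0.6138, -0.0144, 0.139]
orientation: [3.125, 0.315, 0.009]
contact_force: [2.4, -3.3, 9.6]
grip_width: -0.0002
```

send_rows --pt "0 -0.02 0 0 0 0 0" --pt "0 -0.04 0 0 0 0 0" --pt "0 -0.06 0 0 0 0 0" --pt "0 -0.08 0 0 0 0 0" --pt "0 -0.08 0 0 0 0 0"

```text
clock: 8.8
tcp_pos: [0.6003, -0.0172, 0.1388]
orientation: [3.124, 0.314, 0.004]
contact_force: [-2.0, -2.3, 12.2]
grip_width: 0.0003
```

send_rows --pt "0 0 0 -0.04 0 0 0" --pt "0 0 0 -0.08 0 0 0" --pt "0 0 0 -0.08 0 0 0"

```text
clock: 9.05
tcp_pos: [0.5997, -0.0156, 0.15]
orientation: [-3.125, -0.317, -0.001]
contact_force: [0.3, 0.4, 0.8]
grip_width: -0.0003
```

```bash
python3 - <<'E'
from h import *
o=r.get_obs();print(o['tcp_pos'],o['orientation'],o['contact_force'])
w=snap('wrist','w4');im=w['pixels']
p=proj(w,[(.619,-.011,.127),(.609,-.013,.128),(.6285,-.009,.122)]);print(p)
for q in p: x,y=q.round().astype(int);print(im[y-1:y+2,x-1:x+2].mean((0,1)))
E
```

```text
[ 0.59972359 -0.01564601  0.15004881] [-3.12516452e+00 -3.16501357e-01 -9.80763501e-04] [0.28186988 0.406471   0.78338256]
[[320.62249283 209.68253934]
 [320.51876618 229.57848005]
 [320.47398544 188.46114735]]
[ 54.44444444 106.88888889 231.88888889]
[ 34.          80.88888889 209.11111111]
[ 41.88888889 159.22222222  62.88888889]
```

The right wheel now reads blue on top with green ahead, so that is one click. I'll repeat it.

send_rows --pt "0 0.07 0 -0.02 0 0 0" --pt "0 0.14 0 -0.01 0 0 0" --pt "0 0.14 0 0.04 0 0 0" --pt "0 0.14 0 0.07 0 0 0" --pt "0 0.14 0 0.078 0 0 0" --pt "0 0.14 0 0.078 0 0 0"

```text
clock: 9.6
tcp_pos: [0.6215, -0.0112, 0.1381]
orientation: [-3.125, -0.317, -0.005]
contact_force: [0.8, 0.4, 7.2]
grip_width: -0.0001
```

send_rows --pt "0 -0.02 0 0 0 0 0" --pt "0 -0.04 0 0 0 0 0" --pt "0 -0.06 0 0 0 0 0" --pt "0 -0.08 0 0 0 0 0" --pt "0 -0.1 0 0 0 0 0" --pt "0 -0.12 0 0 0 0 0" --pt "0 -0.14 0 0 0 0 0" --pt "0 -0.15 0 0 0 0 0" --pt "0 -0.15 0 0 0 0 0"

```text
clock: 10.35
tcp_pos: [0.5984, -0.016, 0.1387]
orientation: [-3.126, -0.316, -0.003]
contact_force: [-2.9, 0.5, 12.0]
grip_width: -0.0002
```

send_rows --pt "0 0 0 -0.04 0 0 0" --pt "0 0 0 -0.08 0 0 0" --pt "0 0 0 -0.08 0 0 0"

```text
clock: 10.6
tcp_pos: [0.5982, -0.0165, 0.1501]
orientation: [3.126, 0.316, 0.001]
contact_force: [-0.0, 0.0, 0.7]
grip_width: 0.0001
```

```bash
python3 - <<'E'
from h import *
o=r.get_obs();print(o['tcp_pos'],o['orientation'],o['contact_force'])
w=snap('wrist','w5');im=w['pixels']
p=proj(w,[(.619,-.011,.127),(.609,-.013,.128),(.6285,-.009,.122)]);print(p)
for q in p: x,y=q.round().astype(int);print(im[y-1:y+2,x-1:x+2].mean((0,1)))
E
```

```text
[ 0.59820932 -0.01645519  0.1500996 ] [3.12558648e+00 3.15924562e-01 7.90489815e-04] [-0.02007631  0.00735988  0.67545559]
[[319.51797211 206.51681962]
 [319.43534124 226.4917597 ]
 [319.37135633 185.29215224]]
[ 64.44444444 187.          80.88888889]
[ 43.22222222 157.77777778  57.22222222]
[238.22222222 207.22222222  32.66666667]
```

Green is on top now and yellow is ahead. Last stroke, then clear to behind the button for a look.

send_rows --pt "0 0.07 0 -0.02 0 0 0" --pt "0 0.15 0 -0.01 0 0 0" --pt "0 0.15 0 0.04 0 0 0" --pt "0 0.15 0 0.07 0 0 0" --pt "0 0.15 0 0.077 0 0 0" --pt "0 0.15 0 0.077 0 0 0"

```text
clock: 11.15
tcp_pos: [0.6207, -0.0116, 0.1383]
orientation: [-3.125, -0.316, -0.003]
contact_force: [0.1, 0.0, 6.3]
grip_width: -0.0003
```

send_rows --pt "0 -0.02 0 0 0 0 0" --pt "0 -0.04 0 0 0 0 0" --pt "0 -0.06 0 0 0 0 0" --pt "0 -0.08 0 0 0 0 0" --pt "0 -0.1 0 0 0 0 0" --pt "0 -0.12 0 0 0 0 0" --pt "0 -0.14 0 0 0 0 0" --pt "0 -0.15 0 0 0 0 0" --pt "0 -0.15 0 0 0 0 0"

```text
clock: 11.9
tcp_pos: [0.5975, -0.0165, 0.1387]
orientation: [3.125, 0.316, 0.0]
contact_force: [-2.9, 0.4, 11.3]
grip_width: 0.0002
```

send_rows --pt "0 0 0 -0.04 0 0 0" --pt "0 0 0 -0.1 0 0 0" --pt "0 0 -0.1 -0.14 0 0 0" --pt "0 0 -0.25 -0.14 0 0 0" --pt "0 0.03 -0.33 -0.14 0 0 0" --pt "0 0.03 -0.33 -0.14 0 0 0" --pt "0 0.03 -0.33 -0.14 0 0 0"

```text
clock: 12.48
tcp_pos: [0.5926, 0.0344, 0.159]
orientation: [-3.125, -0.32, 0.0]
contact_force: [-0.1, -1.8, -0.0]
grip_width: -0.0003
```

```bash
python3 - <<'E'
from h import *
o=r.get_obs();print(o['tcp_pos'],o['orientation'],o['contact_force'])
w=snap('wrist','w6');crop('w6',100,60,600,280,1.6,'w6c')
E
```

```text
[0.59256494 0.0343657  0.15901748] [-3.12507839e+00 -3.20278930e-01  1.54352492e-04] [-0.13952449 -1.82184228 -0.03107186]
```

View pics/w6c.png

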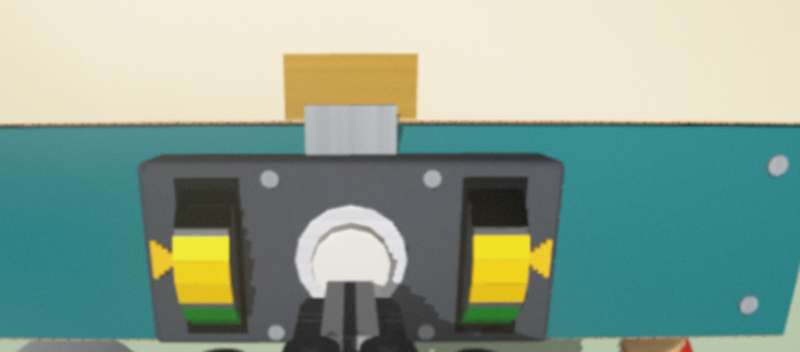

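Both wheels show yellow in line with their triangles (crop 205,265 and 500,265), and the lid is shut. Now I'll press the button.

send_rows --pt "0 0.02 0 0 0 0 0" --pt "0 0.04 0 0.05 0 0 0" --pt "0 0.045 0 0.1 0 0 0" --pt "0 0.045 0 0.14 0 0 0" --pt "0 0.045 0 0.16 0 0 0" --pt "0 0.045 0 0.17 0 0 0" --pt "0 0.045 0 0.18 0 0 0" --pt "0 0.045 0 0.18 0 0 0"

```text
clock: 13.2
tcp_pos: [0.599, 0.034, 0.1318]
orientation: [3.125, 0.315, -0.001]
contact_force: [-1.7, -1.5, 2.5]
grip_width: 0.0
```

send_rows --pt "0 0 0 0.007 0 0 0" --pt "0 0 0 0.014 0 0 0" --pt "0 0 0 0.02 0 0 0" --pt "0 0 0 0.02 0 0 0" --pt "0 0 0 0.02 0 0 0"

```text
clock: 13.62
tcp_pos: [0.5992, 0.0341, 0.1292]
orientation: [3.125, 0.316, -0.0]
contact_force: [-2.3, -2.0, 4.7]
grip_width: -0.0
```

send_rows --pt "0 0 0 0.004 0 0 0" --pt "0 0 0 0.004 0 0 0" --pt "0 0 0 0.004 0 0 0"

```text
clock: 13.87
tcp_pos: [0.5993, 0.0341, 0.1291]
orientation: [3.125, 0.316, 0.0]
contact_force: [-4.3, -1.5, 9.1]
grip_width: 0.0001
```

send_rows --pt "0 0 0 -0.05 0 0 0" --pt "0 0 0 -0.12 0 0 0" --pt "0 0 0 -0.25 0 0 0" --pt "0 0 0 -0.4 0 0 0" --pt "0 -0.1 0 -0.6 0 0 0" --pt "0 -0.2 0 -0.75 0 0 0" --pt "0 -0.3 0 -0.75 0 0 0" --pt "0 -0.3 0 -0.75 0 0 0" --pt "0 -0.3 0 -0.75 0 0 0"

```text
clock: 14.62
tcp_pos: [0.5552, 0.0256, 0.2417]
orientation: [-3.126, -0.316, -0.002]
contact_force: [-0.1, -0.3, -0.2]
grip_width: 0.0
```

```bash
python3 - <<'E'
from h import *
o=r.get_obs();print(o['tcp_pos'],o['contact_force'],abs(o['qvel']).max())
snap('wrist','w7');snap('scene','s7')
a=cv2.imread('pics/w7.png');b=cv2.imread('pics/s7.png')[150:400,200:500]
cv2.imwrite('pics/m7.png',np.hstack([cv2.resize(a,(448,280)),cv2.resize(b,(336,280))]))
E
```

```text
[0.55520321 0.02558294 0.24169224] [-0.05748726 -0.26274021 -0.22627969] 0.03465400492686038
```

View pics/m7.png

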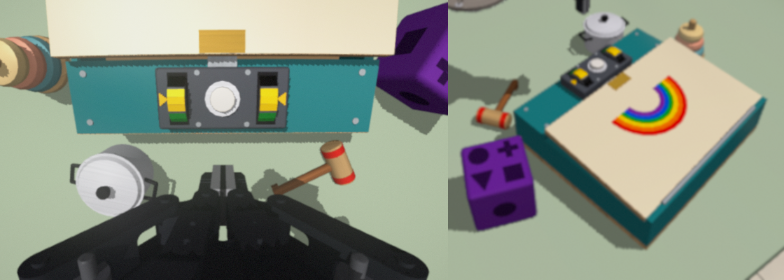

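The lid is ajar: its front edge at row ~55 of the wrist view is raised, with a gap showing. Both wheels have yellow on top, the button is out, and the toys look undisturbed.

send_rows --pt "0 0 0 0 0 0 0" --pt "0 0 0 0 0 0 0" --pt "0 0 0 0 0 0 0" --pt "0 0 0 0 0 0 0" --pt "0 0 0 0 0 0 0" --pt "0 0 0 0 0 0 0"

```text
clock: 15.22
tcp_pos: [0.5552, 0.0254, 0.2408]
orientation: [-3.126, -0.316, 0.0]
contact_force: [0.5, -0.3, 0.4]
grip_width: 0.0005
```

```bash
python3 -c "
from bench import r
print(r.hand_in())"
```

```text
the job is handed in; nothing more can be done
None
```

The lock is open and the lid has sprung ajar; I handed the job in at about 15 s of the 54 s allowed. The hand-in gives no verdict.

- **Wheels:** I stroked the left wheel two clicks towards the lid (red, black, yellow) and the right wheel three clicks towards the robot (violet, blue, green, yellow). Before the press, the wrist camera showed both yellow fields in line with their triangles.
- **Button:** I pressed it down about 6 mm with up to 9 N, then let go and lifted the hand clear.
- **Last checks:** The final pictures showed the lid ajar, both wheels on yellow, the button out and every toy apparently where it stood. The arm was about 11 cm above the lock with only sensor noise on the force reading. I judged the lid height and toy positions by eye and did not measure them.
- **Off target:** The first touch on the right wheel landed about 9 mm to one side; I lifted and corrected it without turning the wheel. The right-wheel strokes peaked at about 12 N, slightly above the suggested 5 to 10 N.

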